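Stack a parts bin on a loaded one, turned end for end

TASK

Two identical stack-and-nest parts bins stand on the bench; one holds two T-nuts, the other is empty. Lift the empty bin, turn it half round so that its scooped end comes over the high end of the loaded bin, and set it level on the loaded bin's inner lugs, so that it stands stacked above the nuts and does not nest down into them. Leave the loaded bin where it stands.

Things in the scene. Friction and masses are not known exactly. Their poses are not given: they have to be found in the camera images.
- empty_bin_grip (a point): Point in the grip web in the middle of the empty bin, 38 mm above its underside. The web is an upright plate 10 mm thick (bin's x) and 34 mm wide (y), its top 10 mm above this point, free finger room 45 mm on both sides along x; up to 16 mm above the underside it widens to a 20 mm plinth. Bin x points from its scooped front to its high end, z up.
- empty_bin_front (a point): Middle of the front edge of the empty bin, 67 mm from the web toward the bin's -x, 28 mm above its underside: here the end wall is scooped out; the other walls are 60 mm high. Grey plastic bin, 0.22 kg, 158 (x) x 126 (y) x 60 mm over the rim, narrowing to a 120 x 88 mm foot. At the start both fronts point roughly to the robot's right (-y).
- loaded_bin: The bin that holds two black T-nuts (32 x 28 x 20 mm, one each side of its web); same shape and size as the empty one. Loose, stands on the bench. Origin: centre of its underside; x points from its scooped front to its high end, z up. Its web top is 48 mm above the origin.
- loaded_bin_seat (a point): Centre of the loaded bin at lug-top height, 52 mm above its underside, same axes as the bin. Two lugs 12 mm wide on each long wall (x = +44, -15 mm) reach in to 30 mm from the centre line; a bin turned 180 degrees stands on them with its underside at this height, its foot inside the rim with 10 mm play all round. Unturned, its foot slots pass the lugs and it nests about 17 mm lower.
Things that resemble listed ones, but are neither listed nor needed, are in the scene too. Leave any orange look-alike of the part that bears empty_bin_grip alone. Leave any purple look-alike of the loaded_bin alone.

How it is judged:
By the outcome, as a careful person would: the job done as asked, in the order asked, and still so for the second after the job is handed in, with the robot touching nothing.
It also fails if it takes over 35 s, if anything falls off the work surface, if the arm or the gripper's body presses on something with over 40 N, if the wrist force passes 120 N, or if a joint passes its speed limit or range.

ROBOT

A 6-joint arm with a two-finger parallel gripper is mounted at the origin on the work surface; the furniture and walls round the work are solid. World frame = base frame: x ahead of the robot, y to its left, z up, the work surface at z = 0. Lengths are in m, angles in rad, forces in N, time in s.
With the tool pointing down it reaches from about 0.3 to 1 m from the base axis. Payload 5.1 kg.
Tool frame: the origin (TCP) lies midway between the tips of the shut fingers; the grasp point (between the pads) lies 19 mm behind it (env.tcp_to_grasp is the distance from the TCP to the grasp point, in m); z points along the fingers, y is the line along which they close (so a half turn about z gives the same grasp; the last joint's range is limited). The gripper opens to 95 mm and grips with 3 to 60 N. Pads are 20 mm wide; open, the fingers measure 119 mm over their backs; the gripper's body (75 mm by 180 mm) begins 59 mm behind the grasp point.
Start: joints at [-1.207, 0.124, 1.65, -0, 1.367, -0.083], TCP at [0.281, -0.586, 0.215] pointing down, gripper open.
Joint ranges: [-2.61, 2.61], [-1.02, 2.33], [0.03, 2.71], [-1.35, 4.49], [0.32, 2.68], [-2.91, 2.91]. Speed limits (rad/s): [2.57, 2.57, 3.14, 3.14, 3.14, 3.14].

INTERFACE

Orientations are given as [roll, pitch, yaw] about the fixed x, y, z axes, in that order (R = Rz(yaw) Ry(pitch) Rx(roll)).
In Python, from workcell import env, snapshot, get_calibration gives the robot as it stands.
- The arm moves only by the tool step_arm, never from a script. Its argument "increments" is a list of rows, each a list of 7 numbers: the shift along the tool's x, y, z in mm, then the turn, a rotation vector about the tool's x, y, z in units of 5 degrees (1.0 is 5 degrees), then the closure, from 0 (fully open) to 1 (shut). A call has 1 to 12 rows; each row is the pose to reach, as a shift and turn from the pose commanded when the call began, along the tool's axes at that moment; what a row does not reach only later rows make up. A row lasts 1/12 s, in which the tool goes at most 41.7 mm and 7.16 degrees, less where a joint would pass 70% of its speed; a pose out of reach is approached as far as the arm can. A call with a gripper value outside its range is refused whole. The fingers move at their own pace and stop on an object; "newtons" is the grip in N (left out, the last holds). Time passes only in rows, so rows that repeat a pose let the fingers close. It gives the time, the measured TCP pose, the force, the opening and the grip force at its end, in the units of the state.
- env.get_state(): the state, without advancing time (a new reading comes with each control period).
- snapshot(name): name is "scene" or "top"; returns the picture (384x512x3 uint8, red, green, blue); there is no depth.
- get_calibration(name): a dict with "vfov" (degrees; the focal length in pixels is half the picture's height over the tangent of half this angle, whatever the lens; pixels are square), "cx", "cy" (the principal point, pixels), "pose" (4x4, takes a point from camera to world coordinates). Camera axes: x right, y down, z forward; pixel columns grow to the right and rows downward; lengths in m; the calibration is good to about 2 mm. A picture is of the moment at which its call begins. get_calibration takes no time and is no camera call.
- env.sign_off(): hands the job in; it is judged then, once.
The state is a dict: "time_s": time; "joint_pos": joint angles; "qd": joint speeds; "effort": joint torques, N m; "position": TCP position; "eef_rot": TCP orientation; "wrist_force": force on the tool from outside, world axes, zero at the start; "moment": the same for the moment, N m; "finger_gap": finger opening in m; "grip_force": force on a finger pad.
Only numpy, scipy, OpenCV 4.12 (cv2) and the standard library are available. Lean on these libraries where they do the work, as an engineer would, in place of code of your own. Each camera call takes 0.05 s, during which the arm holds its last target. There are 200 camera calls.

## Working session

There is one attempt and no reset: what is moved stays moved. The work goes in short steps, Python scripts to look and compute and a tool call to move; the robot and the scene stay as the last step left them, time stands still between calls to the robot, and variables do not carry over. Pictures are saved under pics/ and viewed, at most 10 in all, crops included, and the job is handed in when it is done.

Besides the shell and the picture viewer there is one more tool, called after "Emit:" by a JSON object that holds its "name" and its "arguments". step_arm: Moves the arm, as the interface text tells. Its arguments: {"type":"object","properties":{"increments":{"type":"array","items":{"type":"array","items":{"type":"number"}}},"newtons":{"type":"number"}},"required":["increments"]}

```bash
mkdir -p pics; python3 - <<'E'
from workcell import env, snapshot, get_calibration
import cv2,numpy as np
np.set_printoptions(precision=4,suppress=True)
for n in("scene","top"):
    cv2.imwrite(f"pics/{n}0.png",cv2.cvtColor(snapshot(n),cv2.COLOR_RGB2BGR)); c=get_calibration(n); print(n,c)
s=env.get_state();print(s, env.tcp_to_grasp)
E
```

```text
scene {'vfov': 44.800656112241796, 'cx': 254.4283985483768, 'cy': 194.05043589173673, 'pose': array([[ 0.5359, -0.4727,  0.6996, -0.4317],
       [-0.844 , -0.2766,  0.4595, -0.6505],
       [-0.0237, -0.8367, -0.5472,  0.7086],
       [ 0.    ,  0.    ,  0.    ,  1.    ]])}
top {'vfov': 57.42198137777088, 'cx': 256.43494863807126, 'cy': 191.1210793650174, 'pose': array([[ 0.0218, -0.9853,  0.1696,  0.2309],
       [-0.9998, -0.0222, -0.0003, -0.106 ],
       [ 0.0041, -0.1696, -0.9855,  1.1914],
       [ 0.    ,  0.    ,  0.    ,  1.    ]])}
{'time_s': 0.1, 'joint_pos': array([-1.2066,  0.1244,  1.6515, -0.    ,  1.3675, -0.0826]), 'qd': array([ 0.0015, -0.0015, -0.0055,  0.0003,  0.0008,  0.0003]), 'effort': array([  0.0004, -41.8882, -36.1096,   0.0777,   0.0462,  -0.0001]), 'position': array([ 0.2806, -0.5857,  0.2135]), 'eef_rot': array([-3.1398, -0.0001,  0.4468]), 'wrist_force': array([ 0.122 , -0.3405, -0.0138]), 'moment': array([ 0.0421, -0.0039, -0.0141]), 'grip_force': 0.0, 'finger_gap': 0.09498431601900999} 0.0188
```

View pics/scene0.png

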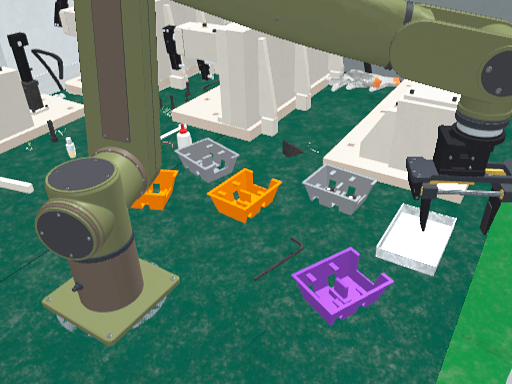

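View pics/top0.png

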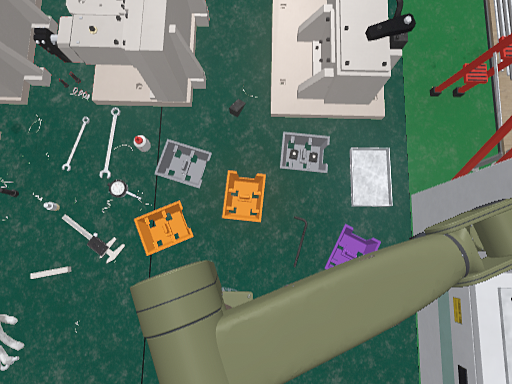

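The scene view shows the grey bins at about (207,158) and (340,188). In the top view the grey bins are at (183,163) and (305,152). There are orange look-alikes at (163,228) and (244,196), and a purple one at (352,250). The bin at (305,152) seems to hold the nuts, so I'll check both in a close crop.

```bash
python3 - <<'E'
import cv2,numpy as np
t=cv2.imread("pics/top0.png");
a=cv2.resize(t[132:196,148:218],None,fx=5.7,fy=5.7,interpolation=cv2.INTER_CUBIC)
b=cv2.resize(t[120:184,270:340],None,fx=5.7,fy=5.7,interpolation=cv2.INTER_CUBIC)
cv2.imwrite("pics/crop.png",np.hstack([a,b]))
E
```

```text
(no output)
```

View pics/crop.png

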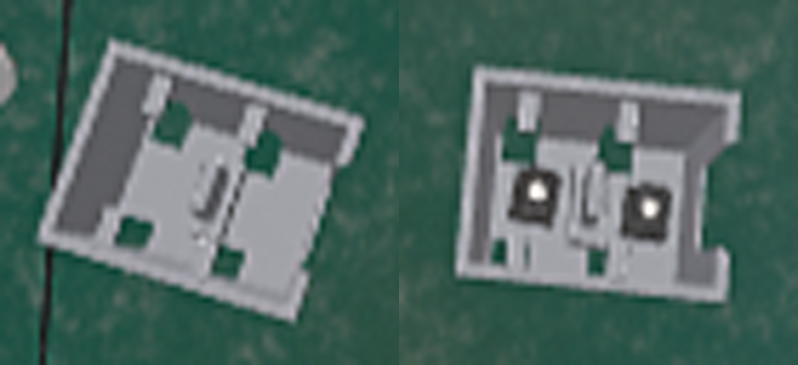

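The left crop (183,163) is the empty bin and the right one (305,152) holds two black nuts. Both scooped ends face image right (-y). Next I'll measure the rims on the z=0.06 plane.

```bash
cat > h.py <<'E'
import numpy as np,cv2
from scipy.spatial.transform import Rotation as Rn
from workcell import env, snapshot, get_calibration
np.set_printoptions(precision=4,suppress=True)
def ray(n,px,z):
    c=get_calibration(n);f=192/np.tan(np.radians(c["vfov"]/2));P=c["pose"]
    px=np.atleast_2d(px).astype(float)
    d=np.c_[(px[:,0]-c["cx"])/f,(px[:,1]-c["cy"])/f,np.ones(len(px))]@P[:3,:3].T
    return P[:3,3]+d*((z-P[2,3])/d[:,2])[:,None]
def proj(n,p):
    c=get_calibration(n);f=192/np.tan(np.radians(c["vfov"]/2));P=c["pose"]
    q=(np.atleast_2d(p)-P[:3,3])@P[:3,:3]
    return np.c_[f*q[:,0]/q[:,2]+c["cx"],f*q[:,1]/q[:,2]+c["cy"]]
def rim(im,box,z=.06,n="top",sat=50,vmin=95):
    x0,y0,x1,y1=box
    h=cv2.cvtColor(im[y0:y1,x0:x1],cv2.COLOR_RGB2HSV)
    m=((h[...,1]<sat)&(h[...,2]>vmin)).astype(np.uint8)
    k,l,st,_=cv2.connectedComponentsWithStats(m)
    i=1+np.argmax(st[1:,4]); yy,xx=np.nonzero(l==i)
    w=ray(n,np.c_[xx+x0,yy+y0],z)[:,:2]
    r=cv2.minAreaRect((w*1000).astype(np.float32))
    b=cv2.boxPoints(r)
    return r,b
E
python3 - <<'E'
from h import *
im=cv2.cvtColor(cv2.imread("pics/top0.png"),cv2.COLOR_BGR2RGB)
for box in((148,132,218,196),(270,120,340,184)):
    r,b=rim(im,box);print(r);print(b)
    # principal axis: from front corners to high end
    e=[b[1]-b[0],b[2]-b[1]];L=max(e,key=np.linalg.norm);L=L if L[1]>0 else -L
    print("x-axis yaw",np.degrees(np.arctan2(L[1],L[0])))
# hand corners from the crop
for o,p in(((148,132),[(113,42),(42,240),(360,122),(296,318)]),((270,120),[(478-399,68),(460-399,272),(738-399,94),(726-399,300)])):
    w=ray("top",np.array(p)/5.7+o,.06)[:,:2]*1000;print(w, w.mean(0)); v=w[:2].mean(0)-w[2:].mean(0);print(np.linalg.norm(v),np.degrees(np.arctan2(v[1],v[0])),np.linalg.norm(w[0]-w[1]))
E
```

```text
((515.3245239257812, 140.04818725585938), (159.3500518798828, 129.3050994873047), 73.50072479248047)
[[430.7062  82.0154]
 [554.6869  45.2924]
 [599.9429 198.0809]
 [475.9622 234.804 ]]
x-axis yaw 73.5007
((563.0775756835938, -264.46929931640625), (158.66493225097656, 129.31398010253906), 85.35477447509766)
[[ 492.2082 -338.3049]
 [ 621.0974 -348.7775]
 [ 633.947  -190.6337]
 [ 505.0577 -180.1611]]
x-axis yaw 85.35476
[[595.1613 194.7844]
 [475.06   228.1138]
 [549.8257  47.313 ]
 [432.5293  79.0038]] [513.1441 137.3037]
154.66176653322202 73.49736285657444 124.64022503421025
[[ 630.3026 -194.5294]
 [ 506.0978 -185.1177]
 [ 617.8127 -348.3189]
 [ 492.9329 -339.6582]] [ 561.7865 -266.9061]
154.69773332815666 85.24362272938404 124.56085643266222
```

```bash
cat >> h.py <<'E'
def go(pos,yawdeg):
    s=env.get_state();R=Rn.from_euler("xyz",s["eef_rot"])
    d=R.inv().apply(np.array(pos)-s["position"])*1000
    rv=(R.inv()*Rn.from_euler("xyz",[np.pi,0,np.radians(yawdeg)])).as_rotvec(degrees=True)/5
    print("t",s["time_s"],"pos",s["position"],"rot",np.degrees(s["eef_rot"]),"gap",s["finger_gap"],"F",s["wrist_force"]);print("mm",d,"turn",rv)
E
python3 - <<'E'
from h import *
go([.44,-.15,.2],94.5)
print(ray("top",[[150,105],[190,105],[330,117]],0),ray("top",[[150,98],[165,98],[330,100]],.2))
E
```

```text
t 0.1 pos [ 0.2806 -0.5857  0.2135] rot [-179.8949   -0.0083   25.6   ] gap 0.09498431601900999 F [ 0.122  -0.3405 -0.0138]
mm [ 331.9848 -324.012    14.1852] turn [ -0.0174  -0.0141 -13.78  ]
[[ 0.7415  0.2831  0.    ]
 [ 0.7449  0.1394  0.    ]
 [ 0.7112 -0.364   0.    ]] [[ 0.678   0.2194  0.2   ]
 [ 0.6791  0.1744  0.2   ]
 [ 0.6844 -0.3215  0.2   ]]
```

Emit:
{"name": "step_arm", "arguments": {"increments": [[28,-27,1,0,0,-1.2,0],[56,-54,2,0,0,-2.4,0],[84,-81,3,0,0,-3.6,0],[112,-108,4,0,0,-4.8,0],[140,-135,6,0,0,-6,0],[168,-162,7,0,0,-7.2,0],[196,-189,8,0,0,-8.4,0.1],[224,-216,9,0,0,-9.6,0.2],[252,-243,10,0,0,-10.8,0.3],[280,-270,12,0,0,-12,0.4],[306,-297,13,0,0,-13,0.45],[332,-324,14,0,0,-13.8,0.45]]}}

```text
time_s: 1.1
position: [0.4402, -0.1486, 0.2002]
eef_rot: [-3.141, -0.0, 1.655]
wrist_force: [1.3, 0.1, -0.4]
finger_gap: 0.0602
grip_force: 0.0
```

```bash
python3 - <<'E'
from h import *
go([.515,.140,.15],163.5)
E
```

```text
t 1.1 pos [ 0.4402 -0.1486  0.2002] rot [-179.9858   -0.0086   94.8257] gap 0.06015823028775218 F [ 1.3335  0.118  -0.3755]
mm [281.2707  98.8648  50.246 ] turn [ -0.0015  -0.0032 -13.7349]
```

Emit:
{"name": "step_arm", "arguments": {"increments": [[28,10,0,0,0,-1.3,0.45],[56,20,0,0,0,-2.6,0.45],[84,30,5,0,0,-3.9,0.45],[112,40,10,0,0,-5.2,0.45],[140,50,15,0,0,-6.5,0.45],[168,60,20,0,0,-7.8,0.45],[196,70,25,0,0,-9.1,0.45],[224,80,30,0,0,-10.4,0.45],[252,90,40,0,0,-11.7,0.45],[270,95,45,0,0,-13,0.45],[281,99,50,0,0,-13.7,0.45],[281,99,50,0,0,-13.7,0.45]]}}

```text
time_s: 2.1
position: [0.5155, 0.1392, 0.1488]
eef_rot: [-3.141, -0.003, 2.85]
wrist_force: [-0.3, -0.8, 0.3]
finger_gap: 0.0524
grip_force: 0.0
```

```bash
python3 - <<'E'
from h import *
go([.515,.140,.019],163.5)
ims=[]
for n in("top","scene"):
    im=snapshot(n);q=proj(n,[[.515,.14,.048]])[0].astype(int);print(n,q)
    a=im[max(q[1]-50,0):q[1]+50,q[0]-65:q[0]+65];ims.append(cv2.resize(a,(390,300),interpolation=cv2.INTER_CUBIC))
cv2.imwrite("pics/p2.png",cv2.cvtColor(np.hstack(ims),cv2.COLOR_RGB2BGR))
E
```

```text
t 2.1 pos [0.5155 0.1392 0.1488] rot [-179.9485   -0.1686  163.3142] gap 0.052379259217232986 F [-0.2515 -0.8107  0.2646]
mm [  0.2723   0.7072 129.8145] turn [-0.0102 -0.0337 -0.0371]
top [183 163]
scene [205 155]
```

View pics/p2.png

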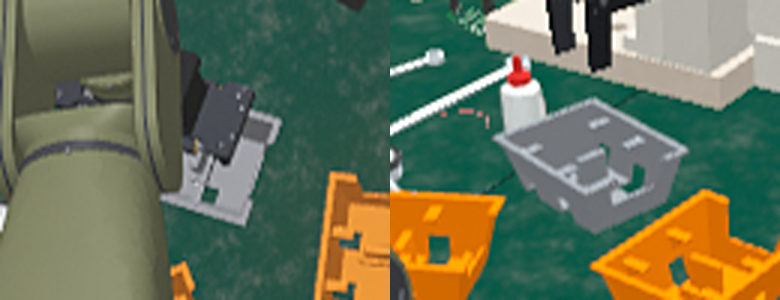

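The top crop shows the fingers over the empty bin's middle, and the scene crop shows the bin undisturbed with the fingers above it. I'll descend and close.

Emit:
{"name": "step_arm", "arguments": {"increments": [[0,1,20,0,0,0,0.45],[0,1,45,0,0,0,0.45],[0,1,70,0,0,0,0.45],[0,1,90,0,0,0,0.45],[0,1,105,0,0,0,0.45],[0,1,116,0,0,0,0.45],[0,1,123,0,0,0,0.45],[0,1,128,0,0,0,0.45],[0,1,128,0,0,0,0.45]], "newtons": 25}}

```text
time_s: 2.95
position: [0.5165, 0.138, 0.0223]
eef_rot: [-3.141, -0.001, 2.846]
wrist_force: [-0.2, 0.3, -0.4]
finger_gap: 0.0525
grip_force: 0.0
```

Emit:
{"name": "step_arm", "arguments": {"increments": [[0,0,0,0,0,0,0.6],[0,0,0,0,0,0,0.75],[0,0,0,0,0,0,0.85],[0,0,0,0,0,0,0.92],[0,0,0,0,0,0,1],[0,0,0,0,0,0,1],[0,0,0,0,0,0,1],[0,0,0,0,0,0,1],[0,0,0,0,0,0,1]], "newtons": 25}}

```text
time_s: 3.7
position: [0.5168, 0.1385, 0.0228]
eef_rot: [3.141, 0.0, 2.847]
wrist_force: [0.6, 1.2, 1.5]
finger_gap: 0.0101
grip_force: 25.0
```

The gap is 10.1 mm, which matches the web. Lifting.

Emit:
{"name": "step_arm", "arguments": {"increments": [[0,0,-4,0,0,0,1],[0,0,-12,0,0,0,1],[0,0,-24,0,0,0,1],[0,0,-38,0,0,0,1],[0,0,-54,0,0,0,1],[0,0,-70,0,0,0,1],[0,0,-86,0,0,0,1],[0,0,-102,0,0,0,1],[0,0,-116,0,0,0,1],[0,0,-128,0,0,0,1],[0,0,-136,0,0,0,1],[0,0,-140,0,0,0,1]], "newtons": 40}}

```text
time_s: 4.7
position: [0.5174, 0.1386, 0.1647]
eef_rot: [3.14, 0.002, 2.847]
wrist_force: [0.2, -0.1, -0.9]
finger_gap: 0.0097
grip_force: 40.0
```

```bash
python3 - <<'E'
from h import *
go([.50,-.06,.163],107)
im=np.hstack([cv2.resize(snapshot(n)[a:a+150,b:b+200],(390,300)) for n,a,b in(("scene",50,110),("top",90,100))])
cv2.imwrite("pics/p3.png",cv2.cvtColor(im,cv2.COLOR_RGB2BGR))
E
```

```text
t 4.7 pos [0.5174 0.1386 0.1647] rot [179.9332   0.1348 163.1   ] gap 0.009741539641517574 F [ 0.1817 -0.1428 -0.8934]
mm [ -41.102  -195.0373    1.5818] turn [ 0.0255  0.0182 11.22  ]
```

View pics/p3.png

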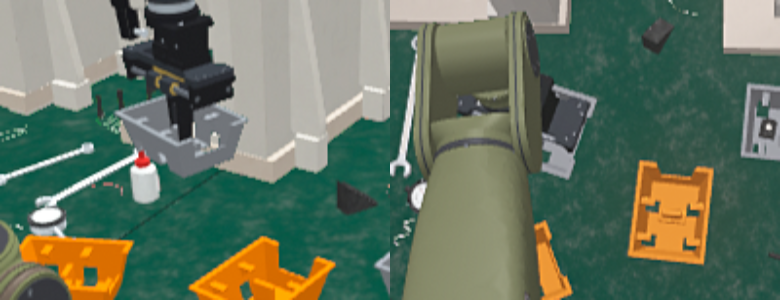

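The bin is held level, well clear of the bench. Next I'll carry it across while turning, in three stages.

Emit:
{"name": "step_arm", "arguments": {"increments": [[-1,-4,0,0,0,0.3,1],[-3,-12,0,0,0,1,1],[-6,-24,0,0,0,2,1],[-9,-36,0,0,0,3,1],[-12,-48,0,0,0,4,1],[-15,-60,0,0,0,5,1],[-18,-72,0,0,0,6,1],[-21,-84,0,0,0,7,1],[-24,-96,0,0,0,8,1],[-28,-110,0,0,0,9.1,1],[-31,-123,0,0,0,10.2,1],[-34,-135,0,0,0,11.2,1]]}}

```text
time_s: 5.8
position: [0.509, -0.0015, 0.1612]
eef_rot: [-3.139, -0.001, 1.863]
wrist_force: [0.3, -0.3, -0.5]
finger_gap: 0.0099
grip_force: 40.0
```

```bash
python3 - <<'E'
from h import *
go([.53,-.14,.165],51)
E
```

```text
t 5.8 pos [ 0.509  -0.0015  0.1612] rot [-179.8558   -0.0504  106.7531] gap 0.009881951218419848 F [ 0.2825 -0.2727 -0.4553]
mm [-138.6473  -19.775    -3.8913] turn [-0.0314  0.0048 11.1506]
```

Emit:
{"name": "step_arm", "arguments": {"increments": [[-11,-2,0,0,0,0.9,1],[-22,-3,0,0,0,1.8,1],[-34,-5,0,0,0,2.7,1],[-46,-7,-1,0,0,3.7,1],[-58,-8,-1,0,0,4.6,1],[-70,-10,-2,0,0,5.6,1],[-82,-12,-2,0,0,6.5,1],[-94,-13,-3,0,0,7.5,1],[-106,-15,-3,0,0,8.4,1],[-118,-17,-4,0,0,9.4,1],[-129,-18,-4,0,0,10.3,1],[-139,-20,-4,0,0,11.2,1]]}}

```text
time_s: 6.8
position: [0.531, -0.14, 0.1652]
eef_rot: [-3.139, 0.001, 0.886]
wrist_force: [-0.0, -0.8, -1.7]
finger_gap: 0.0096
grip_force: 40.0
```

```bash
python3 - <<'E'
from h import *
go([.563,-.2645,.165],-4.65)
E
```

```text
t 6.8 pos [ 0.531  -0.14    0.1652] rot [-179.8674    0.051    50.7904] gap 0.009636160224806681 F [-0.0035 -0.7826 -1.6998]
mm [-76.214  103.4849   0.0095] turn [-0.0195  0.0222 11.0881]
```

Emit:
{"name": "step_arm", "arguments": {"increments": [[-7,9,0,0,0,1,1],[-14,19,0,0,0,2,1],[-22,29,0,0,0,3.1,1],[-30,40,0,0,0,4.3,1],[-38,51,0,0,0,5.5,1],[-46,62,0,0,0,6.7,1],[-53,72,0,0,0,7.8,1],[-60,82,0,0,0,8.8,1],[-66,90,0,0,0,9.7,1],[-71,97,0,0,0,10.4,1],[-75,102,0,0,0,10.9,1],[-76,103,0,0,0,11.1,1]]}}

```text
time_s: 7.8
position: [0.5634, -0.264, 0.165]
eef_rot: [-3.141, 0.002, -0.08]
wrist_force: [-0.4, -0.7, -1.7]
finger_gap: 0.01
grip_force: 40.0
```

```bash
python3 - <<'E'
from h import *
go([.563,-.2645,.090],-4.65)
a=snapshot("scene")[110:230,270:430];b=snapshot("top")[90:210,230:390]
cv2.imwrite("pics/p4.png",cv2.cvtColor(np.hstack([cv2.resize(i,(400,300),interpolation=cv2.INTER_CUBIC) for i in(a,b)]),cv2.COLOR_RGB2BGR))
E
```

```text
t 7.8 pos [ 0.5634 -0.264   0.165 ] rot [-179.9515    0.1391   -4.5968] gap 0.009986906093302904 F [-0.3508 -0.7238 -1.6543]
mm [-0.1634  0.6021 74.9586] turn [-0.0097  0.0278  0.0106]
```

View pics/p4.png

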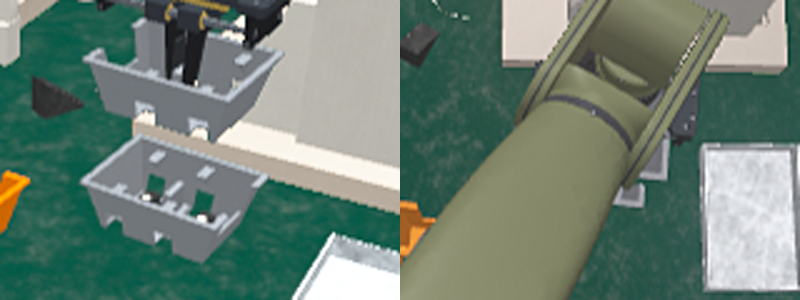

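The held bin hangs over the loaded one, its scooped end toward the loaded bin's high end (scene crop: held rim corners about (87,53) and (283,50); loaded about (85,183) and (265,177)). I'll check the alignment against the projected rims.

```bash
python3 - <<'E'
from h import *
def corners(c,yaw,z):
    a=np.radians(yaw);R=np.array([[np.cos(a),-np.sin(a)],[np.sin(a),np.cos(a)]])
    p=np.array([(79,63),(79,-63),(-79,-63),(-79,63)])/1000@R.T+c
    return np.c_[p,np.full(4,z)]
o=np.array([270,110])
for nm,c,y,z in(("loaded",(.563,-.2645),85.35,.06),("held",(.5634,-.264),-94.6,.202)):
    print(nm,((proj("scene",corners(c,y,z))-o+.5)*2.5).round(0).tolist())
    # measured contour extremes
print("mm per crop px approx")
for p in((85,183),(265,177)): print(ray("scene",np.array(p)/2.5+o-.5,.06))
for p in((87,53),(283,50)): print(ray("scene",np.array(p)/2.5+o-.5,.202))
print(corners((.563,-.2645),85.35,.06),corners((.5634,-.264),-94.6,.202))
E
```

```text
loaded [[78.0, 182.0], [138.0, 134.0], [269.0, 176.0], [214.0, 230.0]]
held [[286.0, 53.0], [228.0, 102.0], [82.0, 59.0], [145.0, 16.0]]
mm per crop px approx
[[ 0.5088 -0.1881  0.06  ]]
[[ 0.6145 -0.3458  0.06  ]]
[[ 0.5226 -0.1778  0.202 ]]
[[ 0.6243 -0.3433  0.202 ]]
[[ 0.5066 -0.1807  0.06  ]
 [ 0.6322 -0.1909  0.06  ]
 [ 0.6194 -0.3483  0.06  ]
 [ 0.4938 -0.3381  0.06  ]] [[ 0.6199 -0.3478  0.202 ]
 [ 0.4943 -0.3377  0.202 ]
 [ 0.5069 -0.1802  0.202 ]
 [ 0.6325 -0.1903  0.202 ]]
```

Eyeballed corners leave about 1 cm of doubt in x, so I'll measure with a mask.

```bash
python3 - <<'E'
from h import *
im=snapshot("scene");x0,y0,x1,y1=295,115,395,216
c=im[y0:y1,x0:x1];h=cv2.cvtColor(c,cv2.COLOR_RGB2HSV)
m=((h[...,1]<45)&(h[...,2]>90)&(h[...,2]<185)).astype(np.uint8)
k,l,st,_=cv2.connectedComponentsWithStats(m,connectivity=4);print(st)
big=cv2.resize(c,None,fx=5.8,fy=5.8,interpolation=cv2.INTER_CUBIC)
def corners(c,yaw,z):
    a=np.radians(yaw);R=np.array([[np.cos(a),-np.sin(a)],[np.sin(a),np.cos(a)]])
    p=np.array([(79,63),(79,-63),(-79,-63),(-79,63)])/1000@R.T+c
    return np.c_[p,np.full(4,z)]
for cc,y,z in(((.563,-.2645),85.35,.06),((.5634,-.264),-94.6,.202)):
    for q in (proj("scene",corners(cc,y,z))-[x0,y0]+.5)*5.8: cv2.circle(big,tuple(int(v) for v in q),3,(255,0,0),1)
cv2.imwrite("pics/p5.png",cv2.cvtColor(big,cv2.COLOR_RGB2BGR))
E
```

```text
[[   0    0  100  101 6075]
 [  42    0    1    1    1]
 [  44    0    1    1    1]
 [   8    1   78   52 1767]
 [  56    2   17    6   39]
 [  29    3    2    1    2]
 [  87    3    1    1    1]
 [  28    4    1    2    2]
 [  86    5    1    1    1]
 [  85    6    1    1    1]
 [  58    7    1    1    1]
 [  64    7    1    1    1]
 [  83    7    2    1    2]
 [  82    8    1    1    1]
 [  81    9    1    1    1]
 [  80   10    1    1    1]
 [  78   11    2    1    2]
 [  12   14    6    6   22]
 [  85   14    2    2    3]
 [  12   15    1    1    1]
 [  86   15    3    4    6]
 [  10   16    2    1    2]
 [   9   17    1    1    1]
 [  19   20    2    1    2]
 [  47   20    1    1    1]
 [  46   21    1    1    1]
 [  97   25    2    3    6]
 [  96   31    2    6    8]
 [  99   37    1    2    2]
 [  32   38    2    1    2]
 [  31   39    1    1    1]
 [   9   44   70   56 1795]
 [  53   45    4    1    4]
 [  82   45    2    1    2]
 [  86   46    2    1    2]
 [  35   47   10    5   26]
 [  94   48    4    4    8]
 [  28   49    1    2    2]
 [  47   50    1    2    2]
 [  27  
[... 188 characters left out ...]
 [  51   54    2    1    2]
 [  22   55    1    1    1]
 [  54   55    1    1    1]
 [  20   56    1    1    1]
 [  57   56    1    1    1]
 [  19   57    1    1    1]
 [  15   60    1    1    1]
 [  14   61    1    1    1]
 [  10   64    2    1    2]
 [   9   65    1    1    1]
 [   8   66    1    1    1]
 [  83   66    7    2    8]
 [   7   67    2    2    3]
 [  90   68    4    1    4]
 [  78   69    1    1    1]
 [  94   69    6    2    7]
 [  35   73    1    2    2]
 [  32   75    3    1    3]
 [  35   76    3    1    3]
 [  53   81    1    2    2]
 [  57   81    1    1    1]
 [  57   83    1    1    1]
 [  58   83    3    2    4]
 [  65   83    1    1    1]
 [  64   84    1    1    1]]
```

View pics/p5.png

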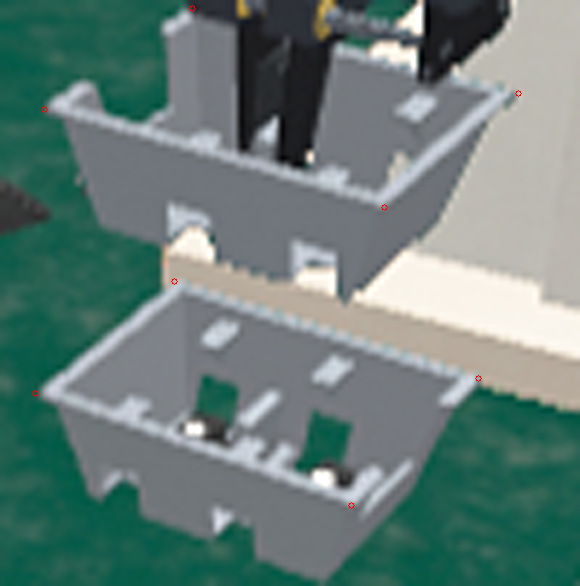

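The predicted corners (red) agree with both rims to about 1 px, and the relative error is 1–2 mm, well inside the 10 mm play. Lowering now.

Emit:
{"name": "step_arm", "arguments": {"increments": [[0,0,6,0,0,0,1],[0,0,16,0,0,0,1],[0,0,27,0,0,0,1],[0,0,38,0,0,0,1],[0,0,48,0,0,0,1],[0,0,57,0,0,0,1],[0,0,65,0,0,0,1],[0,0,72,0,0,0,1],[0,0,77,0,0,0,1],[0,0,81,0,0,0,1],[0,0,84,0,0,0,1],[0,0,84,0,0,0,1]]}}

```text
time_s: 8.95
position: [0.564, -0.2631, 0.0821]
eef_rot: [-3.141, 0.001, -0.077]
wrist_force: [-0.6, 0.7, -1.7]
finger_gap: 0.0098
grip_force: 40.0
```

Emit:
{"name": "step_arm", "arguments": {"increments": [[0,0,1,0,0,0,1],[0,0,2,0,0,0,1],[0,0,3,0,0,0,1],[0,0,4,0,0,0,1],[0,0,5,0,0,0,1],[0,0,5.5,0,0,0,1],[0,0,5.5,0,0,0,1]]}}

```text
time_s: 9.53
position: [0.564, -0.2631, 0.077]
eef_rot: [-3.141, 0.0, -0.077]
wrist_force: [0.0, -0.0, -1.9]
finger_gap: 0.0098
grip_force: 40.0
```

Emit:
{"name": "step_arm", "arguments": {"increments": [[0,0,0.7,0,0,0,1],[0,0,1.4,0,0,0,1],[0,0,2,0,0,0,1],[0,0,2,0,0,0,1]]}}

```text
time_s: 9.87
position: [0.564, -0.2631, 0.075]
eef_rot: [-3.141, 0.0, -0.077]
wrist_force: [0.6, 0.1, -1.6]
finger_gap: 0.0096
grip_force: 40.0
```

Emit:
{"name": "step_arm", "arguments": {"increments": [[0,0,0.5,0,0,0,1],[0,0,1,0,0,0,1],[0,0,1.5,0,0,0,1],[0,0,1.5,0,0,0,1]]}}

```text
time_s: 10.2
position: [0.5642, -0.2632, 0.0748]
eef_rot: [-3.142, 0.0, -0.077]
wrist_force: [-4.3, 0.8, 4.1]
finger_gap: 0.01
grip_force: 40.0
```

Contact came at TCP z = 0.0748, exactly lug height. Releasing.

Emit:
{"name": "step_arm", "arguments": {"increments": [[0,0,0,0,0,0,0.85],[0,0,0,0,0,0,0.7],[0,0,0,0,0,0,0.55],[0,0,0,0,0,0,0.5],[0,0,0,0,0,0,0.5],[0,0,0,0,0,0,0.5]]}}

```text
time_s: 10.7
position: [0.5641, -0.2632, 0.0735]
eef_rot: [-3.142, 0.0, -0.077]
wrist_force: [0.3, 0.1, -0.1]
finger_gap: 0.0421
grip_force: 0.0
```

Emit:
{"name": "step_arm", "arguments": {"increments": [[0,0,-4,0,0,0,0.5],[0,0,-14,0,0,0,0.5],[0,0,-30,0,0,0,0.5],[0,0,-50,0,0,0,0.5],[0,0,-70,0,0,0,0.5],[0,0,-90,0,0,0,0.5],[0,0,-110,0,0,0,0.5],[0,0,-130,0,0,0,0.5],[0,0,-145,0,0,0,0.5],[0,0,-155,0,0,0,0.5],[0,0,-160,0,0,0,0.5],[0,0,-160,0,0,0,0.5]]}}

```text
time_s: 11.7
position: [0.5646, -0.2635, 0.2351]
eef_rot: [3.141, -0.002, -0.077]
wrist_force: [0.2, -0.3, 0.4]
finger_gap: 0.0476
grip_force: 0.0
```

```bash
python3 - <<'E'
from h import *
s=env.get_state();print(s["time_s"],s["position"],s["wrist_force"],s["finger_gap"])
im=snapshot("scene");x0,y0,x1,y1=295,115,395,216
big=cv2.resize(im[y0:y1,x0:x1],None,fx=5.8,fy=5.8,interpolation=cv2.INTER_CUBIC)
a=np.radians(85.35);R=np.array([[np.cos(a),-np.sin(a)],[np.sin(a),np.cos(a)]])
p=np.array([(79,63),(79,-63),(-79,-63),(-79,63)])/1000@R.T
for c,z in(((.563,-.2645),.06),((.564,-.263),.112)):
    for q in (proj("scene",np.c_[p+c,np.full(4,z)])-[x0,y0]+.5)*5.8: cv2.circle(big,tuple(int(v) for v in q),3,(255,0,0),1)
cv2.imwrite("pics/p6.png",cv2.cvtColor(big,cv2.COLOR_RGB2BGR))
E
```

```text
11.7 [ 0.5646 -0.2635  0.2351] [ 0.2492 -0.2692  0.4251] 0.04763745268016123
```

View pics/p6.png

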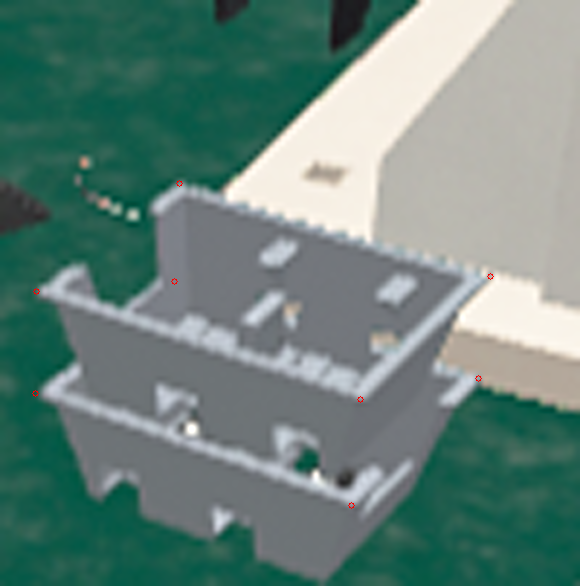

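The upper bin stands level with its rim at 112 mm: the red predictions (37,291), (360,399) and (490,276) match on all sides. Its scoop is over the loaded bin's high end. The loaded bin hasn't moved, and the gripper is clear.

```bash
python3 -c "
from workcell import env
print(env.sign_off())"
```

```text
the job is handed in; nothing more can be done
None
```

The empty bin, turned half round, now stands level on the loaded bin's lugs above the nuts; the loaded bin has not moved, the gripper is clear, and the job was handed in at about 12 s.

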